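# Rack the slumped amplifier panel and book it in with the clamped scanner

## Task

The front panel in the first slot of the panel rack has been left slumped forward over the low front wire. Tip it up so that it stands on edge in that slot, leaning back against the wire frame behind it, slid along until it touches the rack's end plate. Then, with its label facing the clamped hand scanner, squeeze the scanner's trigger fully, hold it for a moment and let it go; leave the other panels and everything else on the bench where they are.

Things in the scene. Friction and masses are not known exactly. Their poses are not given: they have to be found in the camera images.
- rack: Steel panel rack fixed to the bench. Origin under its base plate; +x from its front to its back, y along the slots. Base 6 mm thick, x -113 to 122, y -86 to 104. Four frames of 8 mm wire, y -70 to 70, raked 0.21 rad to +x; bottom wires at x -100, -35, 15, 65; tops at z 49, 73, 84, 96. First slot: between the low front frame and the next.
- end_plate (a point): On the rack: middle of the inner face of its end plate at the first slot, rack (-43, -82, 6). The plate is a 4 mm sheet across the -y ends of all slots, up to z 88 above the bench. The slots' +y ends are open: no wire beyond rack y 70, only the flat base.
- slot_home (a point): On the rack: where the panel's origin belongs, rack (-43, -2, 6), in the first slot's foot groove (x -54 to -39, between a bar 6 mm high and the bottom wire): panel leaning back 0.21 to 0.35 rad on the frame at x -35, its -y end at the end plate, its +y end at rack y 78, upper edge 100 to 104 mm above the bench. It stays by itself.
- panel: The panel to rack: flat aluminium plate 160 (y) x 100 (z) x 5 mm (x), 0.17 to 0.28 kg, five small holes in a row, an oblong cut-out, white label on its -x face. Origin: middle of its lower long edge; y as the rack's y. It starts leaning to the rack's front 0.84 rad from upright, lower edge on the base against the bottom wire at x -35, face on the front frame, 20 to 50 mm to +y of its home.
- panel_top (a point): Middle of the panel's upper long edge (100 mm from its origin along its z). At the start this edge is free, 19 mm in front of the top of the low front frame, 75 mm above the bench. The panel turns about its lower edge; pushed up past vertical it leans back by itself.
- panel_end (a point): Middle of the panel's short +y edge (50 mm above its origin along z, 80 mm along y). A push of a few newtons here towards -y slides the standing panel along its slot.
- scanner: Grey pistol-shaped scanner clamped on its side on a post (foot 110 mm square, fixed). Origin: on the bench under the head; +x is where it looks, z up. Head 105 (x) x 62 (y) x 70 mm (z), centred 100 mm above the bench, top at 135. Its grip, 34 mm deep (x), 30 high (z), runs level to -y from y -28 to -124, leaning 0.14 rad to -x, axis 100 mm above the bench, free air above and below.
- squeeze_point (a point): On the scanner, midway between the trigger's face and the back of the grip, 30 mm from the head, 100 mm above the bench. Fingers squeeze here from above, closing along the scanner's x. Grip and trigger measure 47 mm here, 42 mm when fully pulled.
- trigger (a joint): The scanner's sprung trigger, a black blade 36 x 18 mm on the +x side of the grip, hinged at the head: 0 released, 0.22 rad fully pulled (5 mm at the squeeze point); it takes 5 N to start and 8 N to pull fully, and springs back.
- panel_b: Another aluminium panel, 150 x 92 x 5 mm, three large holes, standing in the rack leaning on the frame at x +15 (origin: middle of its lower edge). Leave it.
- panel_c: Another aluminium panel, 158 x 104 x 5 mm, one large oblong cut-out and two holes, standing on the frame at x +65 (origin: middle of its lower edge). Leave it.
- solder_spool: Standing spool of solder, diameter 54, height 60 mm, origin under its centre. Leave it.
- wire_spool: Spool of copper wire, diameter 76, height 45 mm, origin under its centre. Leave it.
- screwdriver: Screwdriver lying on the bench, under 35 mm high, along its own x. Leave it.
- parts_tin: Small open steel tin, diameter 68, height 40 mm, origin under its centre. Leave it.
- desolder_pump: Aluminium desoldering pump lying on the bench, 20 mm thick, 200 mm long along its x. Leave it.
- control_knob: Small black control knob, diameter 24, height 16 mm. Leave it.

How it is judged:
By the outcome, as a careful person would: the job done as asked, in the order asked, and still so for the second after the job is handed in, with the robot touching nothing.
It also fails if it takes over 61 s, if anything falls off the work surface, if the arm or the gripper's body presses on something with over 40 N, if the wrist force passes 120 N, or if a joint passes its speed limit or range.

## Robot

A 6-joint arm with a two-finger parallel gripper is mounted at the origin on the work surface. World frame = base frame: x ahead of the robot, y to its left, z up, the work surface at z = 0. Lengths are in mm, angles in rad, forces in N, time in s.
With the tool pointing down it reaches from about 350 to 875 mm from the base axis. Payload 4.2 kg.
Tool frame: the origin (TCP) lies at the very end of the fingers, on their centre line; the grasp point (between the pads) lies 19 mm behind it; z points along the fingers, y is the line along which they close (so a half turn about z gives the same grasp; the last joint's range is limited). The gripper opens to 85 mm and grips with 20 to 120 N. Pads are 22 mm wide; open, the fingers measure 114 mm over their backs; the gripper's body (76 mm by 85 mm) begins 54 mm behind the grasp point. The pads swing forward as they close: fully open they stand 13 mm farther back than shut.
Start: joints at [-0.87, 0.385, 0.008, 0, -1.194, -0.259], TCP at [267.241, -564.961, 231.312] pointing down, gripper open.
Joint ranges: [-3.14, 3.14], [-1.21, 2.06], [-1.07, 1.41], [-3.16, 2.05], [-2.99, -0.16], [-3.1, 3.1]. Speed limits (rad/s): [2.79, 2.79, 3.14, 3.14, 3.14, 3.14].

## Interface

Orientations are given as a unit quaternion [x, y, z, w].
In Python, from bench import monitor, get_image, camera_info, job_done gives the robot as it stands.
- The arm moves only by the tool send_rows, never from a script. Its argument "series" is a list of rows, each a list of 3 entries, a list of its own where there are three numbers: the shift along the tool's x, y, z in mm, then the turn, a rotation vector about the tool's x, y, z in rad, then the finger opening in mm, from 0 to 85.4. A call has 1 to 8 rows; each row shifts and turns the commanded pose from where the row before left it, along the tool's axes as they then stand; what a row does not reach is not made up. A row lasts 1/10 s, in which the tool goes at most 50 mm and 8.59 degrees, less where a joint would pass 70% of its speed; a pose out of reach is approached as far as the arm can. A call with a gripper value outside its range is refused whole. The fingers move at their own pace and stop on an object; the grip force is fixed at half the most. Time passes only in rows, so rows that do not move let the fingers close. It gives the time, the measured TCP pose, the force, the opening and the grip force at its end, in the units of the state.
- monitor.read_state(): the state, without advancing time (a new reading comes with each control period).
- get_image(name): name is "scene" or "top"; returns the picture (400x640x3 uint8, red, green, blue); there is no depth.
- camera_info(name): a dict with "intrinsics" (3x3 intrinsics, pixels), "R" (3x3) and "t" (3): a world point X has camera coordinates R X + t. Camera axes: x right, y down, z forward; pixel columns grow to the right and rows downward; lengths in mm; the calibration is good to about 2 mm. A picture is of the moment at which its call begins. camera_info takes no time and is no camera call.
- job_done(): hands the job in; it is judged then, once.
The state is a dict: "clock": time; "joints": joint angles; "joint_vel": joint speeds; "joint_efforts": joint torques, N m; "position": TCP position; "ee_rot": TCP orientation; "contact_force": force on the tool from outside, world axes, zero at the start; "wrist_torque": the same for the moment, N m; "gripper_width": finger opening in mm; "grasp_force": force on a finger pad.
Only numpy, scipy, OpenCV 4.12 (cv2) and the standard library are available. Lean on these libraries where they do the work, as an engineer would, in place of code of your own. Each camera call takes 0.05 s, during which the arm holds its last target. There are 200 camera calls.

## Working session

There is one attempt and no reset: what is moved stays moved. The work goes in short steps, Python scripts to look and compute and a tool call to move; the robot and the scene stay as the last step left them, time stands still between calls to the robot, and variables do not carry over. Pictures are saved under pics/ and viewed, at most 10 in all, crops included, and the job is handed in when it is done.

Besides the shell and the picture viewer there is one more tool, called after "Emit:" as a command line: name --argument value ..., lists and objects as JSON in quotes. send_rows: Moves the arm, as the interface text tells. Its arguments: {"type":"object","properties":{"series":{"type":"array"}},"required":["series"]}

```bash
ls; mkdir -p pics; python3 - <<'E'
from bench import monitor,get_image,camera_info
import cv2
for n in("scene","top"):
    cv2.imwrite(f"pics/{n}0.png",cv2.cvtColor(get_image(n),cv2.COLOR_RGB2BGR)); c=camera_info(n)
    print(n,c)
print(monitor.read_state())
E
```

```text
pics
scene {'intrinsics': array([[508.22981139,   0.        , 313.34563441],
       [  0.        , 508.22981139, 192.8487569 ],
       [  0.        ,   0.        ,   1.        ]]), 'R': array([[-0.85088283,  0.52530268,  0.00744993],
       [ 0.36098602,  0.59490872, -0.71817317],
       [-0.38169032, -0.6083919 , -0.69582454]]), 't': array([ 521.57463804, -113.97249124, 1545.58082354])}
top {'intrinsics': array([[364.65950482,   0.        , 321.71089617],
       [  0.        , 364.65950482, 201.96538861],
       [  0.        ,   0.        ,   1.        ]]), 'R': array([[-0.01344453, -0.99981738, -0.01358106],
       [-0.99637071,  0.01453743, -0.0838694 ],
       [ 0.08405152,  0.01240419, -0.9963842 ]]), 't': array([-51.58002777, 594.50126759, 939.77594784])}
{'clock': 0.1, 'joints': array([-8.70365874e-01,  3.85466294e-01,  6.81301075e-03, -3.99890941e-04,
       -1.19397407e+00, -2.58592348e-01]), 'joint_vel': array([-8.94840872e-05, -6.73211337e-04,  2.96633378e-03,  3.43253768e-03,
        9.80200911e-04, -1.10616000e-03]), 'joint_efforts': array([-1.56918046e-03, -3.93318737e+01,  1.88928080e+01,  4.19798121e+00,
       -2.62515488e-03, -2.48767790e-06]), 'position': array([ 267.05224673, -564.53311263,  230.36400696]), 'ee_rot': array([-2.19054384e-01,  9.75712203e-01,  8.98000737e-04, -2.57477412e-04]), 'contact_force': array([-0.39415874, -0.71441368, -0.26080749]), 'wrist_torque': array([ 0.00156217,  0.01278172, -0.00879255]), 'grasp_force': 0.0, 'gripper_width': 85.85902240496345}
```

View pics/scene0.png

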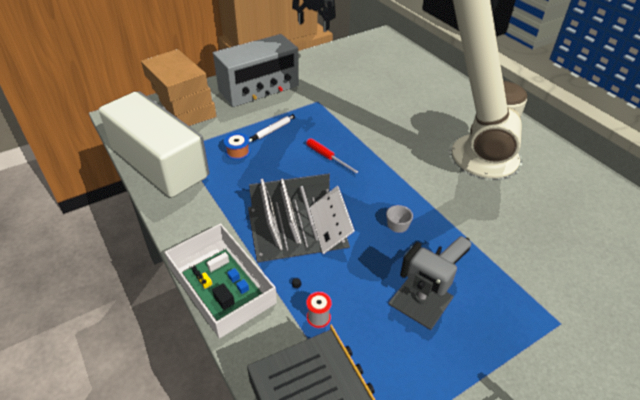

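View pics/top0.png

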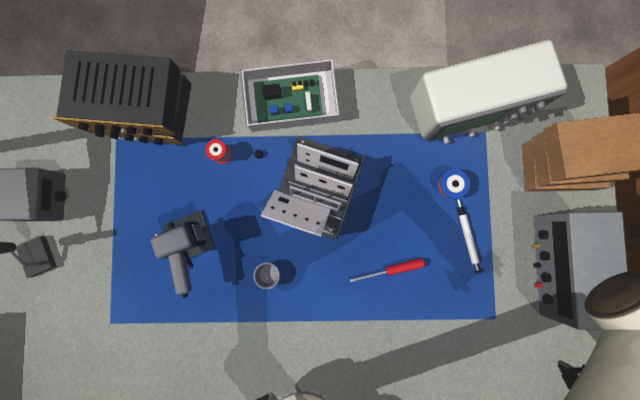

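The scene view shows the rack near (300,215), with the slumped panel at about (330,220) and the scanner at (430,275). In the top view the rack is near (320,190), the panel's upper edge runs from (262,214) to (325,235), the scanner head is at (178,237) and its grip end is at (182,293). I'll enlarge both regions to measure them.

```bash
python3 - <<'E'
import cv2,numpy as np
t=cv2.imread("pics/top0.png"); s=cv2.imread("pics/scene0.png")
a=cv2.resize(t[130:260,245:375],(600,600),interpolation=cv2.INTER_CUBIC)   # 4.615x
b=cv2.resize(s[165:270,235:365],None,fx=6,fy=5.7,interpolation=cv2.INTER_CUBIC)
b=cv2.resize(s[168:268,237:367],(780,600),interpolation=cv2.INTER_CUBIC) #6x
cv2.imwrite("pics/ctop.png",a);cv2.imwrite("pics/cscene.png",b)
c=cv2.resize(t[200:310,140:240],(400,440),interpolation=cv2.INTER_CUBIC) #4x
d=cv2.resize(s[225:335,380:480],(400,440),interpolation=cv2.INTER_CUBIC)
cv2.imwrite("pics/cscan.png",np.hstack([c,d]))
E
```

```text
(no output)
```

View pics/ctop.png

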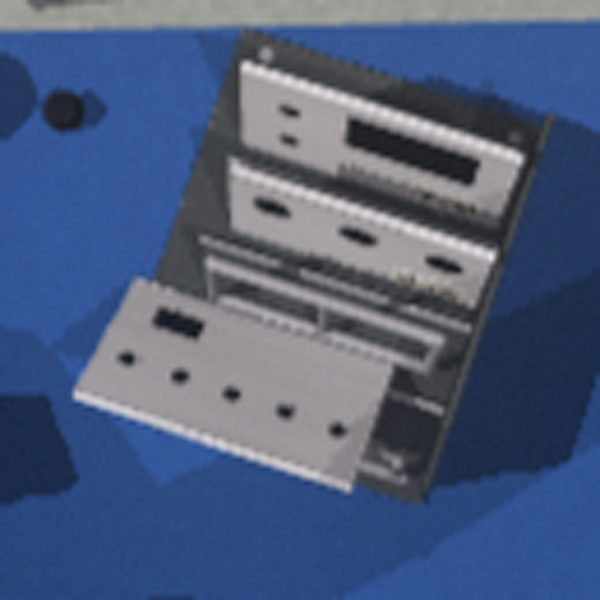

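View pics/cscene.png

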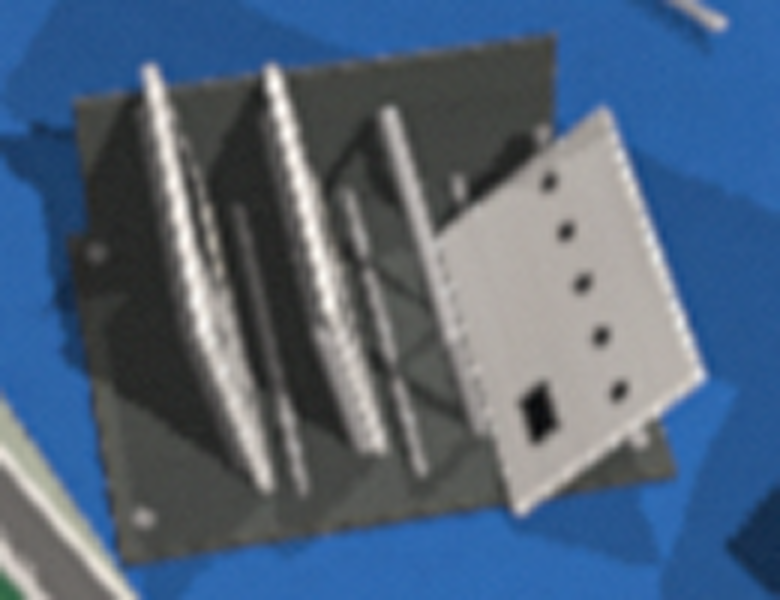

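View pics/cscan.png

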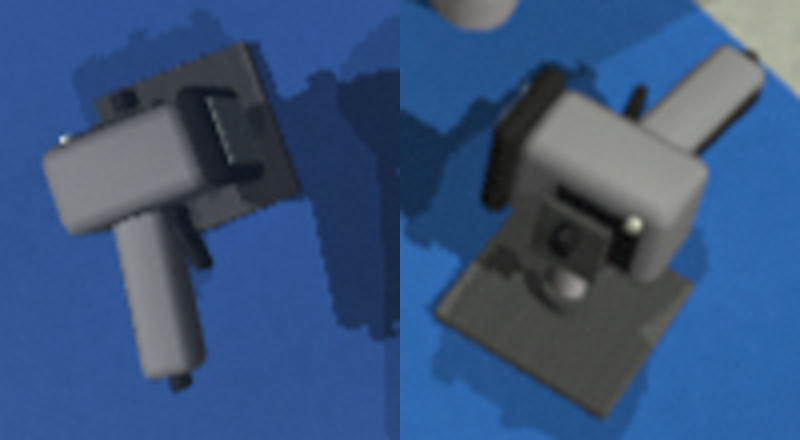

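The panel's upper edge shows at (75,397)–(352,490) in the top crop and (605,108)–(705,378) in the scene crop. The rack base corners, the end plate line, the scanner head, grip and foot corners are also readable. I'll triangulate these points and fit the planar poses.

```bash
cat > h.py <<'E'
import numpy as np
from bench import camera_info
from scipy.optimize import least_squares
C={n:camera_info(n) for n in("scene","top")}
def proj(n,X):
    c=C[n]; p=c["intrinsics"]@(c["R"]@np.asarray(X,float)+c["t"]); return p[:2]/p[2]
def ray(n,uv):
    c=C[n]; d=c["R"].T@np.linalg.solve(c["intrinsics"],[*uv,1]); return -c["R"].T@c["t"],d
def onz(n,uv,z):
    o,d=ray(n,uv); return o+d*(z-o[2])/d[2]
def tri(a,b):
    o1,d1=ray("top",a);o2,d2=ray("scene",b)
    s=np.linalg.lstsq(np.c_[d1,-d2],o2-o1,rcond=None)[0]; p,q=o1+s[0]*d1,o2+s[1]*d2
    return (p+q)/2,np.linalg.norm(p-q)
def place(p,X):
    c,s=np.cos(p[2]),np.sin(p[2]); return np.array([p[0]+c*X[0]-s*X[1],p[1]+s*X[0]+c*X[1],X[2]])
def fit(obs,p0):
    f=lambda p:np.concatenate([proj(n,place(p,X))-uv for n,uv,X in obs])
    r=least_squares(f,p0,loss="soft_l1"); return r.x,r.fun.reshape(-1,2)
def unc(u,v,s,ox,oy): return np.array([(u+.5)/s-.5+ox,(v+.5)/s-.5+oy])
T=lambda u,v:unc(u,v,600/130,245,130)
S=lambda u,v:unc(u,v,6,237,168)
GT=lambda u,v:unc(u,v,4,140,200)
GS=lambda u,v:unc(u-400,v,4,380,225)
E
python3 - <<'E'
from h import *
np.set_printoptions(precision=1,suppress=True)
for n,a,b in[("up+y",T(75,394),S(704,375)),("up-y",T(352,489),S(605,108)),("lo+y",T(140,282),S(520,515)),
 ("front2 frame top -y?",T(0,0),S(0,0))][:3]: print(n,*tri(a,b))
obs=[("scene",S(120,566),(122,104,3)),("scene",S(676,473),(-113,104,3)),("top",T(243,30),(122,104,6)),
("top",T(425,500),(-113,-86,3)),("top",T(551,113),(122,-84,88)),("scene",S(75,100),(122,-84,88)),("scene",S(555,38),(-113,-84,88))]
for ob in obs: print(ob[0],onz(ob[0],ob[1],ob[2][2]))
r,res=fit(obs,[620,0,-.3]); print("rack",r,r[2]);print(res)
f=[("top",GT(248,43)),("top",GT(300,192)),("top",GT(95,98)),("scene",GS(437,308)),("scene",GS(605,415)),("scene",GS(692,285))]
for n,u in f: print("foot",n,onz(n,u,8))
print("headTL",onz("top",GT(45,160),130),"headBL",onz("top",GT(72,236),130), "front R", onz("top",GT(205,180),130))
print("grip end",onz("top",GT(145,377),113),onz("top",GT(190,372),113),"grip root",onz("top",GT(117,222),113),onz("top",GT(162,212),113))
print("trigger tip",onz("top",GT(208,267),105))
print("grip end scene", onz("scene",GS(728,48),113),onz("scene",GS(762,78),113))
E
```

```text
up+y [557.9  93.2  74.1] 2.725533136516529
up-y [505.1 -56.9  74.7] 1.5001323608677106
lo+y [627.1  67.6   3.1] 2.255928213511757
scene [779.7   5.9   3. ]
scene [558.2  83.3   3. ]
top [777.3   4.9   6. ]
top [498.2 -98.5   3. ]
top [ 706.6 -167.7   88. ]
scene [ 705.8 -167.9   88. ]
scene [506.6 -94.   88. ]
rack [629.2 -52.   -0.3] -0.3393183172802187
[[ 0.2 -0.3]
 [ 0.4 -0. ]
 [-0.2 -0.6]
 [-1.1  1.6]
 [ 1.6 -3.9]
 [-4.3  0.6]
 [ 3.8 -1.5]]
foot top [577.1 264.5   8. ]
foot top [476.8 228.2   8. ]
foot top [541.5 367.4   8. ]
foot scene [576.3 267.8   8. ]
foot scene [540.4 370.2   8. ]
foot scene [441.3 332.    8. ]
headTL [501.9 341.3 130. ] headBL [457.5 324.3 130. ] front R [489.  246.7 130. ]
grip end [373.3 286.7 113. ] [375.9 260.  113. ] grip root [464.3 305.3 113. ] [469.9 278.5 113. ]
trigger tip [436.4 253.3 105. ]
grip end scene [380.  265.5 113. ] [379.3 292.  113. ]
```

Emit:
send_rows --series '[[[-33,31,0],[0,0,0],0],[[-33,31,0],[0,0,0],0],[[-33,31,0],[0,0,0],0],[[-33,31,0],[0,0,0],0],[[-33,31,0],[0,0,0],0],[[-33,31,0],[0,0,0],0],[[-33,31,0],[0,0,0],0],[[-33,31,0],[0,0,0],0]]'

```text
clock: 0.9
position: [399.9, -226.1, 231.2]
ee_rot: [-0.219, 0.976, 0.0, -0.0]
contact_force: [0.3, -0.1, -0.3]
gripper_width: 0.2
grasp_force: 0.0
```

Emit:
send_rows --series '[[[-33,31,0],[0,0,0],0],[[-33,31,0],[0,0,0],0],[[-33,31,0],[0,0,0],0],[[-33,31,0],[0,0,0],0],[[-33,31,0],[0,0,0],0],[[-30,30,0],[0,0,0],0],[[0,0,0],[0,0,0],0],[[0,0,0],[0,0,0],0]]'

```text
clock: 1.7
position: [496.8, 23.5, 230.6]
ee_rot: [-0.22, 0.976, -0.0, -0.001]
contact_force: [0.1, -1.0, -0.3]
gripper_width: -0.1
grasp_force: 0.0
```

Emit:
send_rows --series '[[[0,0,10],[0,0,0.13],0],[[0,0,20],[0,0,0.13],0],[[0,0,20],[0,0,0.13],0],[[0,0,20],[0,0,0.13],0],[[0,0,20],[0,0,0.13],0],[[0,0,10],[0,0,0.13],0],[[0,0,0],[0,0,0],0],[[0,0,0],[0,0,0],0]]'

```text
clock: 2.5
position: [497.0, 21.8, 131.6]
ee_rot: [0.168, 0.986, -0.0, 0.0]
contact_force: [-0.1, -0.5, -0.5]
gripper_width: -0.4
grasp_force: 0.0
```

```bash
cat >> h.py <<'E'
from scipy.spatial.transform import Rotation as Ro
RK=np.array([629.5,-52.1,-.34]); SF=np.array([509,298.7,-1.2356])
def loc(p,X):
    c,s=np.cos(p[2]),np.sin(p[2]); d=np.asarray(X)[:2]-p[:2]; return np.array([c*d[0]+s*d[1],-s*d[0]+c*d[1],X[2]])
def st():
    from bench import monitor
    s=monitor.read_state(); R=Ro.from_quat(s["ee_rot"]).as_matrix()
    print("clk",round(s["clock"],2),"rack",loc(RK,s["position"]).round(1),"scan",loc(SF,s["position"]).round(1),"tool-y yaw",round(np.arctan2(R[1,1],R[0,1]),3),"down",R[:,2].round(3),
     "F rack",loc([0,0,RK[2]],s["contact_force"]).round(1),"F scan",loc([0,0,SF[2]],s["contact_force"]).round(1),"w",round(s["gripper_width"],1),"g",round(s["grasp_force"],1))
E
python3 -c "
from h import *
st()"
```

```text
clk 2.5 rack [-149.6   25.5  131.6] scan [ 257.5 -102.4  131.6] tool-y yaw 1.234 down [ 0. -0. -1.] F rack [ 0.1 -0.5 -0.5] F scan [ 0.4 -0.2 -0.5] w -0.4 g 0.0
```

Emit:
send_rows --series '[[[0,0,25],[0,0,0],0],[[0,0,25],[0,0,0],0],[[0,0,22],[0,0,0],0],[[0,0,0],[0,0,0],0],[[-8,0,0],[0,0,0],0],[[-8,0,0],[0,0,0],0],[[-8,0,0],[0,0,0],0],[[-8,0,0],[0,0,0],0]]'

```text
clock: 3.3
position: [522.5, 12.0, 60.3]
ee_rot: [0.169, 0.986, -0.001, -0.006]
contact_force: [-12.7, 3.8, 8.7]
gripper_width: 0.2
grasp_force: 5.9
```

```bash
python3 -c "
from h import *
st()"
```

```text
clk 3.3 rack [-122.3   24.7   60.3] scan [275.2 -81.6  60.3] tool-y yaw 1.231 down [-0.011 -0.    -1.   ] F rack [-13.2  -0.6   8.7] F scan [ -7.8 -10.7   8.7] w 0.2 g 5.9
```

The reaction is 13 N with an upward pull, so the edge is dragging on the finger. I'll follow the edge's arc upward to stop it sliding.

Emit:
send_rows --series '[[[0,0,-4],[0,0,0],0],[[-4,0,-4],[0,0,0],0],[[-6,0,-5],[0,0,0],0],[[-6,0,-4],[0,0,0],0],[[-6.5,0,-4],[0,0,0],0],[[-6.5,0,-3],[0,0,0],0],[[0,0,0],[0,0,0],0]]'

```text
clock: 4.0
position: [556.1, 2.3, 83.9]
ee_rot: [0.168, 0.986, 0.0, 0.001]
contact_force: [-0.2, 0.3, 0.5]
gripper_width: -0.1
grasp_force: 0.2
```

```bash
python3 - <<'E'
from h import *
import cv2
from bench import get_image
st()
s=get_image("scene")[150:270,217:377,::-1]; t=get_image("top")[130:260,245:375,::-1]
cv2.imwrite("pics/c2.png",np.hstack([cv2.resize(s,(533,400)),cv2.resize(t,(267,267)) if 0 else cv2.copyMakeBorder(cv2.resize(t,(267,267)),0,133,0,0,cv2.BORDER_CONSTANT)]))
E
```

```text
clk 4.0 rack [-87.3  26.8  83.9] scan [295.4 -53.   83.9] tool-y yaw 1.232 down [ 0.002  0.    -1.   ] F rack [-0.3  0.2  0.5] F scan [-0.4 -0.   0.5] w -0.1 g 0.2
```

View pics/c2.png

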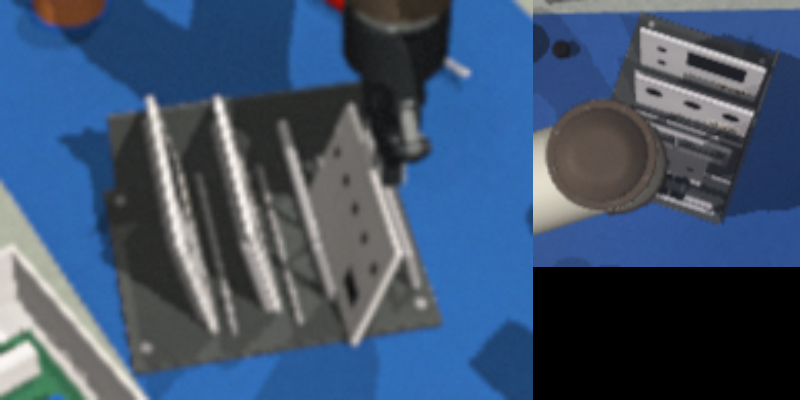

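The panel is lifting well: its upper edge is now at (350,105)–(400,255), roughly 0.35 rad from upright, with the finger behind it. I'll carry on along the arc past vertical.

Emit:
send_rows --series '[[[-7,0,-2],[0,0,0],0],[[-7,0,-2],[0,0,0],0],[[-7,0,-1],[0,0,0],0],[[-7,0,0],[0,0,0],0],[[-6,0,0],[0,0,0],0],[[-5,0,0],[0,0,0],0],[[-4,0,0],[0,0,0],0],[[0,0,0],[0,0,0],0]]'

```text
clock: 4.9
position: [595.6, -12.0, 88.2]
ee_rot: [0.168, 0.986, -0.0, 0.0]
contact_force: [-0.4, -0.0, 0.2]
gripper_width: 0.3
grasp_force: 0.0
```

```bash
python3 - <<'E'
from h import *
import cv2
from bench import get_image
st()
s=get_image("scene")[150:270,217:377,::-1]
cv2.imwrite("pics/c3.png",cv2.resize(s,(800,600)))
E
```

```text
clk 4.9 rack [-45.4  26.5  88.2] scan [321.9 -20.4  88.2] tool-y yaw 1.232 down [ 0. -0. -1.] F rack [-0.4 -0.1  0.2] F scan [-0.1 -0.4  0.2] w 0.3 g 0.0
```

View pics/c3.png

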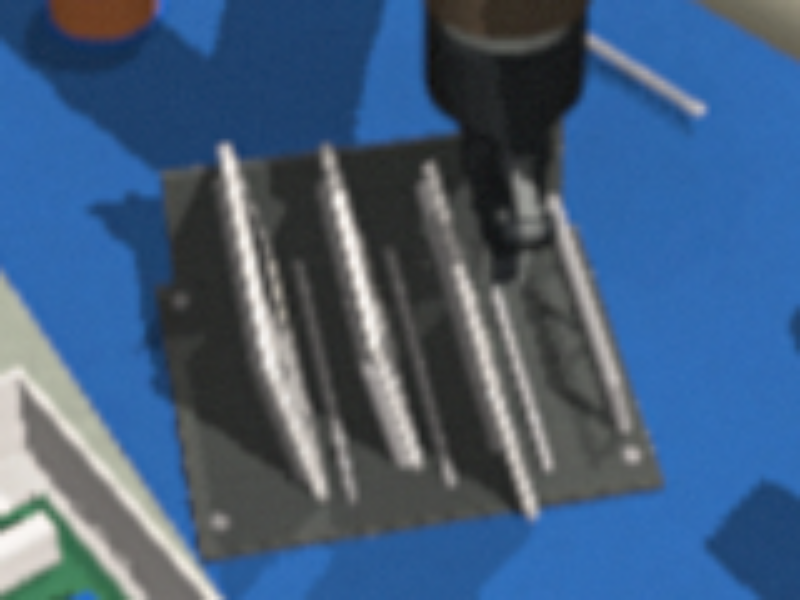

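The panel now leans back on the frame, seen nearly edge-on from (430,165) to (532,515). Next I'll back off, go round to its +y end and slide it along.

Emit:
send_rows --series '[[[15,0,0],[0,0,0],0],[[0,0,-30],[0,0,0],0],[[0,0,-25],[0,0,0],0],[[-6,31,0],[0,0,0],0],[[-6,31,0],[0,0,0],0],[[-8,31,0],[0,0,0],0],[[-8,31,0],[0,0,0],0],[[0,0,0],[0,0,0],0]]'

```text
clock: 5.75
position: [650.1, 103.9, 142.8]
ee_rot: [0.167, 0.986, 0.0, 0.001]
contact_force: [-0.7, 0.0, 0.4]
gripper_width: -0.2
grasp_force: 0.0
```

```bash
python3 - <<'E'
from h import *
import cv2
from bench import get_image
st()
s=get_image("scene")[150:270,217:377,::-1]; t=get_image("top")[130:260,245:375,::-1]
cv2.imwrite("pics/c4.png",np.hstack([cv2.resize(s,(480,360)),cv2.copyMakeBorder(cv2.resize(t,(320,320)),0,40,0,0,cv2.BORDER_CONSTANT)]))
for z,l in((103,"upper"),):
  for y in(-46.4,113.6,-82,78): print(y,proj("top",place(RK,(-15,y,102))).round(1),proj("scene",place(RK,(-15,y,102))).round(1))
E
```

```text
clk 5.75 rack [-32.6 154.  142.8] scan [230.3  69.2 142.8] tool-y yaw 1.236 down [ 0.001  0.    -1.   ] F rack [-0.7 -0.2  0.4] F scan [-0.3 -0.7  0.4] w -0.2 g 0.0
-46.4 [334.  196.6] [299.4 183.2]
113.6 [272.  175.8] [312.5 228.9]
-82 [347.8 201.2] [296.7 174.1]
78 [285.7 180.4] [309.4 218. ]
```

View pics/c4.png

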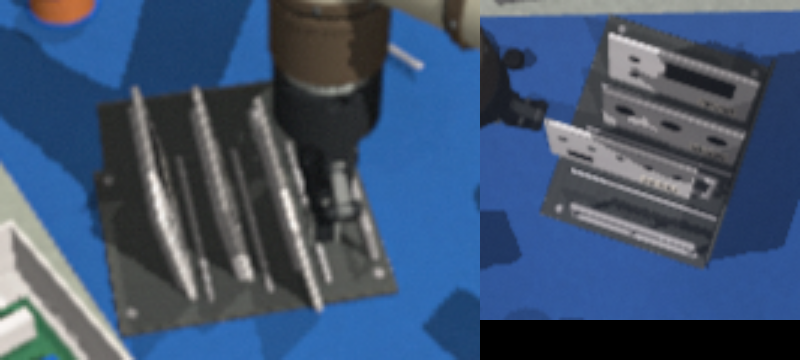

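The top view shows the panel's upper +y corner at (272.6,179.2), which puts its +y end near rack y 113, as expected. I'll lower beside that end and push towards -y.

Emit:
send_rows --series '[[[0,0,35],[0,0,0],0],[[0,0,35],[0,0,0],0],[[0,0,27],[0,0,0],0],[[0,0,0],[0,0,0],0],[[0,-8,0],[0,0,0],0],[[0,-8,0],[0,0,0],0],[[0,-6,0],[0,0,0],0],[[0,-6,0],[0,0,0],0]]'

```text
clock: 6.65
position: [636.4, 75.7, 47.0]
ee_rot: [0.17, 0.985, 0.002, -0.002]
contact_force: [-9.3, 22.5, 3.3]
gripper_width: -0.4
grasp_force: 8.0
```

```bash
python3 -c "
from h import *
st()"
```

```text
clk 6.65 rack [-36.1 122.8  47. ] scan [252.5  46.9  47. ] tool-y yaw 1.23 down [-0.003  0.004 -1.   ] F rack [-16.3  18.1   3.3] F scan [-24.4  -1.4   3.3] w -0.4 g 8.0
```

Emit:
send_rows --series '[[[0,-5,0],[0,0,0],0],[[0,-5,0],[0,0,0],0],[[0,-5,0],[0,0,0],0],[[0,-4,0],[0,0,0],0],[[0,-3,0],[0,0,0],0]]'

```text
clock: 7.15
position: [630.8, 59.0, 48.6]
ee_rot: [0.169, 0.986, 0.004, 0.0]
contact_force: [-9.9, 22.0, 6.0]
gripper_width: -0.2
grasp_force: 8.0
```

```bash
python3 -c "
from h import *
st()"
```

```text
clk 7.15 rack [-35.8 105.2  48.6] scan [266.4  36.2  48.6] tool-y yaw 1.232 down [ 0.002  0.008 -1.   ] F rack [-16.6  17.4   6. ] F scan [-24.   -2.1   6. ] w -0.2 g 8.0
```

The sideways force is larger than friction should give, so I'll look before pushing any more.

```bash
python3 - <<'E'
from h import *
import cv2
from bench import get_image
st()
s=get_image("scene")[150:270,217:377,::-1]; t=get_image("top")[130:260,245:375,::-1]
cv2.imwrite("pics/c5.png",np.hstack([cv2.resize(s,(453,340)),cv2.resize(t,(340,340))]))
E
```

```text
clk 7.15 rack [-35.8 105.2  48.6] scan [266.4  36.2  48.6] tool-y yaw 1.232 down [ 0.002  0.008 -1.   ] F rack [-16.6  17.4   6. ] F scan [-24.   -2.1   6. ] w -0.2 g 8.0
```

View pics/c5.png

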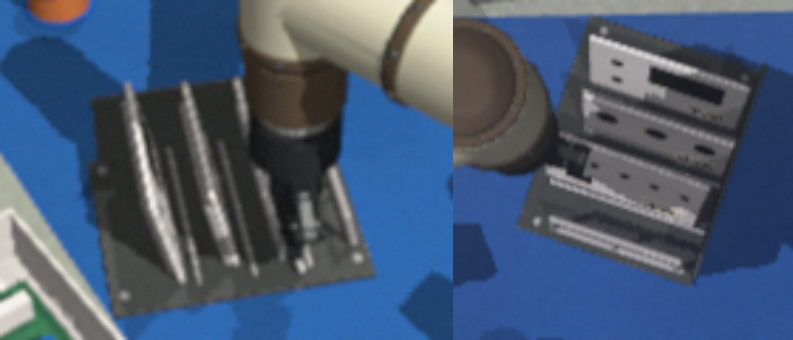

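```bash
cat > meas.py <<'E'
from h import *
from bench import get_image
import cv2
st(); im=cv2.cvtColor(get_image("top"),cv2.COLOR_RGB2GRAY).astype(np.float32)
L=.24
ys=np.arange(-84,130,3)
for h in(20,60,80,97):
    X=[place(RK,(-45.5+h*np.sin(L),y,6+h*np.cos(L))) for y in ys]
    uv=np.array([proj("top",x) for x in X],np.float32)
    v=cv2.remap(im,uv[None,:,0],uv[None,:,1],cv2.INTER_LINEAR)[0]
    print(h,[f"{y}:{int(a)}" for y,a in zip(ys,v)])
for u in[(299.3,193.1),(310.8,197.7),(322.2,201.5),(333,205.7)]: print(loc(RK,onz("top",u,64)).round(1))
E
python3 meas.py
```

```text
clk 7.25 rack [-35.9 104.   48.5] scan [267.3  35.4  48.5] tool-y yaw 1.232 down [ 0.001  0.006 -1.   ] F rack [-15.2  14.8   6.2] F scan [-21.   -2.6   6.2] w 0.0 g 7.1
20 ['-84:45', '-81:33', '-78:38', '-75:40', '-72:43', '-69:67', '-66:90', '-63:112', '-60:122', '-57:143', '-54:139', '-51:157', '-48:152', '-45:151', '-42:111', '-39:105', '-36:105', '-33:105', '-30:105', '-27:106', '-24:105', '-21:108', '-18:105', '-15:107', '-12:108', '-9:106', '-6:105', '-3:104', '0:103', '3:104', '6:104', '9:103', '12:104', '15:105', '18:103', '21:103', '24:104', '27:103', '30:110', '33:107', '36:116', '39:118', '42:105', '45:80', '48:66', '51:82', '54:61', '57:34', '60:31', '63:30', '66:29', '69:29', '72:66', '75:99', '78:83', '81:67', '84:67', '87:58', '90:45', '93:45', '96:37', '99:31', '102:32', '105:35', '108:38', '111:43', '114:43', '117:51', '120:65', '123:81', '126:88', '129:89']
60 ['-84:46', '-81:38', '-78:38', '-75:39', '-72:45', '-69:80', '-66:104', '-63:106', '-60:104', '-57:96', '-54:75', '-51:69', '-48:80', '-45:103', '-42:105', '-39:104', '-36:105', '-33:104', '-30:104', '-27:100
[... 1314 characters left out ...]
57:118', '-54:115', '-51:119', '-48:109', '-45:111', '-42:110', '-39:107', '-36:112', '-33:111', '-30:115', '-27:111', '-24:112', '-21:109', '-18:102', '-15:108', '-12:104', '-9:105', '-6:107', '-3:107', '0:109', '3:107', '6:109', '9:105', '12:104', '15:106', '18:101', '21:107', '24:104', '27:103', '30:108', '33:105', '36:108', '39:108', '42:104', '45:86', '48:46', '51:37', '54:36', '57:33', '60:33', '63:48', '66:54', '69:41', '72:34', '75:33', '78:30', '81:30', '84:33', '87:36', '90:38', '93:42', '96:62', '99:83', '102:85', '105:86', '108:86', '111:87', '114:88', '117:87', '120:89', '123:86', '126:72', '129:81']
[-30.9  40.4  64. ]
[-32.7   8.9  64. ]
[-32.6 -21.7  64. ]
[-33.9 -51.   64. ]
```

The panel is square in its slot with its -y end at rack y -70.5, so 11 mm remain. I'll first ease off the sideways load, then continue.

Emit:
send_rows --series '[[[2,2,0],[0,0,0],0],[[2,2,0],[0,0,0],0],[[0,0,0],[0,0,0],0]]'

```text
clock: 7.6
position: [629.5, 58.7, 47.4]
ee_rot: [0.168, 0.986, 0.001, 0.001]
contact_force: [-1.3, 3.7, 1.4]
gripper_width: 0.1
grasp_force: 1.4
```

```bash
python3 -c "
from h import *
st()"
```

```text
clk 7.6 rack [-37.  104.5  47.4] scan [266.3  34.8  47.4] tool-y yaw 1.232 down [ 0.002  0.001 -1.   ] F rack [-2.5  3.1  1.4] F scan [-4.  -0.   1.4] w 0.1 g 1.4
```

Emit:
send_rows --series '[[[0,-2,0],[0,0,0],0],[[0,-2,0],[0,0,0],0],[[0,-2,0],[0,0,0],0],[[0,-2,0],[0,0,0],0]]'

```text
clock: 8.0
position: [626.6, 51.7, 46.6]
ee_rot: [0.169, 0.986, 0.001, -0.0]
contact_force: [-2.2, 6.7, 1.2]
gripper_width: 0.2
grasp_force: 2.6
```

```bash
python3 -c "
from h import *
st()"
```

```text
clk 8.0 rack [-37.3  96.9  46.6] scan [272.   29.8  46.6] tool-y yaw 1.232 down [ 0.     0.001 -1.   ] F rack [-4.3  5.6  1.2] F scan [-7.   0.1  1.2] w 0.2 g 2.6
```

Emit:
send_rows --series '[[[0,-1.5,0],[0,0,0],0],[[0,-1.5,0],[0,0,0],0],[[0,0,0],[0,0,0],0]]'

```text
clock: 8.3
position: [625.4, 48.5, 46.5]
ee_rot: [0.169, 0.986, 0.001, -0.0]
contact_force: [-3.0, 5.7, 1.5]
gripper_width: 0.1
grasp_force: 2.2
```

Emit:
send_rows --series '[[[0,-1,0],[0,0,0],0],[[0,-1,0],[0,0,0],0],[[0,0,0],[0,0,0],0]]'

```text
clock: 8.6
position: [625.0, 47.3, 46.5]
ee_rot: [0.169, 0.986, 0.001, 0.0]
contact_force: [-2.3, 8.2, 0.4]
gripper_width: -0.2
grasp_force: 3.4
```

Emit:
send_rows --series '[[[0,-1,0],[0,0,0],0],[[0,-1,0],[0,0,0],0],[[0,0,0],[0,0,0],0]]'

```text
clock: 8.9
position: [625.1, 47.2, 46.6]
ee_rot: [0.169, 0.986, 0.002, 0.001]
contact_force: [-2.0, 13.2, -0.6]
gripper_width: -0.1
grasp_force: 5.6
```

```bash
python3 meas.py | grep -v "^20"|cut -c1-330
```

```text
clk 8.9 rack [-37.3  92.1  46.6] scan [275.7  26.8  46.6] tool-y yaw 1.232 down [ 0.003  0.004 -1.   ] F rack [-6.3 11.8 -0.6] F scan [-13.1   2.5  -0.6] w -0.1 g 5.6
60 ['-84:51', '-81:69', '-78:87', '-75:90', '-72:99', '-69:97', '-66:66', '-63:67', '-60:82', '-57:99', '-54:103', '-51:103', '-48:103', '-45:103', '-42:102', '-39:99', '-36:76', '-33:60', '-30:71', '-27:93', '-24:103', '-21:103', '-18:103', '-15:103', '-12:103', '-9:101', '-6:80', '-3:58', '0:63', '3:83', '6:104', '9:104', '12:
80 ['-84:53', '-81:83', '-78:106', '-75:106', '-72:107', '-69:106', '-66:105', '-63:106', '-60:106', '-57:106', '-54:106', '-51:105', '-48:105', '-45:105', '-42:105', '-39:104', '-36:105', '-33:105', '-30:105', '-27:105', '-24:105', '-21:104', '-18:104', '-15:105', '-12:104', '-9:104', '-6:104', '-3:106', '0:105', '3:105', '6:10
97 ['-84:53', '-81:89', '-78:115', '-75:122', '-72:118', '-69:116', '-66:119', '-63:115', '-60:118', '-57:114', '-54:108', '-51:111', '-48:108', '-45:109', '-42:109', '-39:107', '-36:111', '-33:107', '-30:108', '-27:110', '-24:112', '-21:112', '-18:110', '-15:113', '-12:111', '-9:112', '-6:113', '-3:110', '0:113', '3:106', '6:10
[-30.9  40.4  64. ]
[-32.7   8.9  64. ]
[-32.6 -21.7  64. ]
[-33.9 -51.   64. ]
```

The force is now rising with no further motion and the panel's end is at about y -82, so it's touching the end plate. I'll back off and lift clear.

Emit:
send_rows --series '[[[0,2,0],[0,0,0],0],[[0,3,0],[0,0,0],0],[[0,8,0],[0,0,0],0],[[0,12,0],[0,0,0],0],[[0,5,-40],[0,0,0],0],[[0,0,-45],[0,0,0],0],[[0,0,-45],[0,0,0],85],[[0,0,0],[0,0,0],85]]'

```text
clock: 9.75
position: [639.5, 74.1, 184.9]
ee_rot: [0.168, 0.986, 0.003, 0.008]
contact_force: [0.1, 1.3, 1.0]
gripper_width: 28.3
grasp_force: 0.0
```

```bash
python3 meas.py | grep -v "^20"|cut -c1-230; python3 - <<'E'
from h import *
import cv2
from bench import get_image
t=cv2.imread("pics/top0.png")
# scanner squeeze point candidates: intersect grip-edge pixels across views
print("grip axis", [loc(SF,(a+b)/2).round(1) for a,b in((onz("top",GT(117,222),113),onz("top",GT(162,212),113)),(onz("top",GT(145,377),113),onz("top",GT(190,372),113)))])
for a,b in((GT(145,377),GS(762,78)),(GT(190,372),GS(728,48))):
    p,e=tri(a,b); print(loc(SF,p).round(1),e.round(1))
p,e=tri(GT(208,267),GS(640,88)); print("trig tip",loc(SF,p).round(1),e)
for nm,a in(("TL",(45,160)),("BL",(72,236)),("TRtop",(178,108))): print(nm,loc(SF,onz("top",GT(*a),132)).round(1))
for nm,a in(("scene right",(705,168)),("scene left",(520,150)),("scene top",(575,95)),("low",(662,182))): print(nm,loc(SF,onz("scene",GS(*a),130)).round(1))
E
```

```text
clk 9.75 rack [-32.7 122.3 184.9] scan [255.   49.4 184.9] tool-y yaw 1.234 down [ 0.016  0.003 -1.   ] F rack [-0.3  1.3  1. ] F scan [-1.2  0.5  1. ] w 28.3 g 0.0
60 ['-84:77', '-81:109', '-78:153', '-75:161', '-72:173', '-69:168', '-66:106', '-63:89', '-60:119', '-57:161', '-54:178', '-51:178', '-48:178', '-45:177', '-42:177', '-39:169', '-36:127', '-33:90', '-30:99', '-27:147', '-24:174',
80 ['-84:73', '-81:123', '-78:166', '-75:163', '-72:159', '-69:170', '-66:158', '-63:147', '-60:150', '-57:157', '-54:165', '-51:163', '-48:176', '-45:166', '-42:166', '-39:172', '-36:173', '-33:179', '-30:179', '-27:177', '-24:17
97 ['-84:58', '-81:89', '-78:114', '-75:114', '-72:106', '-69:114', '-66:109', '-63:111', '-60:114', '-57:107', '-54:114', '-51:110', '-48:109', '-45:113', '-42:106', '-39:111', '-36:113', '-33:122', '-30:134', '-27:136', '-24:145
[-30.9  40.4  64. ]
[-32.7   8.9  64. ]
[-32.6 -21.7  64. ]
[-33.9 -51.   64. ]
grip axis [array([ -7.4, -41.8, 113. ]), array([ -20.3, -135.3,  113. ])]
[ -35.5 -131.7  106.2] 1.8
[  -9.7 -138.5  106.9] 0.2
trig tip [ 16.9 -83.8 101.4] 1.5742810296636296
TL [-41.6   7.  132. ]
BL [-40.2 -40.4 132. ]
TRtop [ 41.5   9.2 132. ]
scene right [-45.1 -33.  130. ]
scene left [ 37.1  19.1 130. ]
scene top [ 33.7 -32.8 130. ]
low [-31.9 -10.2 130. ]
```

The panel stays at the end plate. The squeeze point works out at world (436,279), with the grip and trigger widths agreeing with the given 47 mm. Moving above it now.

Emit:
send_rows --series '[[[37,18,0],[0,0,0],85],[[37,18,0],[0,0,0],85],[[37,18,0],[0,0,0],85],[[37,18,0],[0,0,0],85],[[37,18,0],[0,0,0],85],[[37,18,0],[0,0,0],85],[[37,18,0],[0,0,0],85],[[0,0,0],[0,0,0],85]]'

```text
clock: 10.6
position: [429.4, 280.3, 175.7]
ee_rot: [0.166, 0.986, -0.0, -0.0]
contact_force: [0.6, -0.4, 1.3]
gripper_width: 85.1
grasp_force: 0.0
```

Emit:
send_rows --series '[[[0,0,0],[0,0,-0.134],85],[[0,0,0],[0,0,-0.134],85],[[0,0,0],[0,0,-0.134],85],[[0,0,0],[0,0,-0.134],85],[[0,0,0],[0,0,-0.134],85],[[0,0,0],[0,0,0],85],[[0,0,0],[0,0,0],85]]'

```text
clock: 11.3
position: [432.2, 277.4, 175.7]
ee_rot: [-0.163, 0.987, -0.0, -0.0]
contact_force: [-0.9, -0.4, 0.1]
gripper_width: 84.6
grasp_force: 0.0
```

```bash
python3 -c "
from h import *
st()"
```

```text
clk 11.3 rack [-295.9  244.8  175.7] scan [ -5.2 -79.6 175.7] tool-y yaw 1.899 down [-0.001 -0.001 -1.   ] F rack [-0.7 -0.7  0.1] F scan [ 0.1 -1.   0.1] w 84.6 g 0.0
```

Emit:
send_rows --series '[[[-4.5,0.5,0],[0,0,0],85],[[0,0,30],[0,0,0],85],[[0,0,25],[0,0,0],85],[[0,0,15],[0,0,0],85],[[0,0,15],[0,0,0],85],[[0,0,12],[0,0,0],85],[[0,0,0],[0,0,0],85]]'

```text
clock: 12.0
position: [435.5, 278.9, 77.7]
ee_rot: [-0.165, 0.986, -0.001, -0.001]
contact_force: [0.2, -0.5, 0.3]
gripper_width: 85.4
grasp_force: 0.0
```

```bash
python3 - <<'E'
from h import *
import cv2
from bench import get_image
st()
s=get_image("scene")[205:305,390:490,::-1]; t=get_image("top")[200:310,130:240,::-1]
cv2.imwrite("pics/c6.png",np.hstack([cv2.resize(s,(400,400)),cv2.resize(t,(400,400))]))
E
```

```text
clk 12.0 rack [-293.3  247.4   77.7] scan [ -5.5 -75.9  77.7] tool-y yaw 1.902 down [-0.002 -0.003 -1.   ] F rack [ 0.3 -0.4  0.3] F scan [ 0.5 -0.   0.3] w 85.4 g 0.0
```

View pics/c6.png

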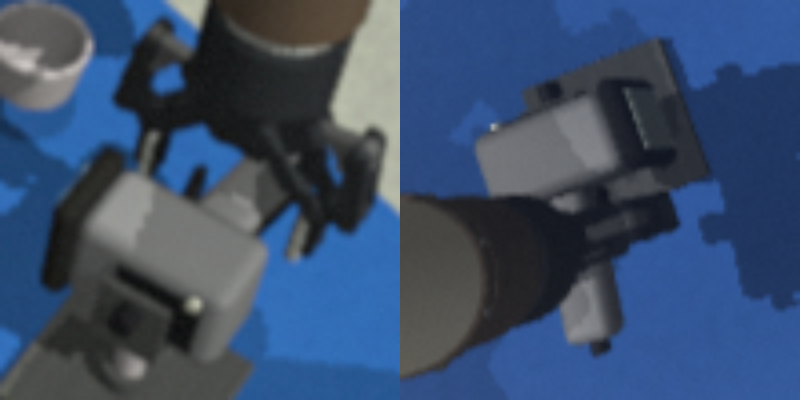

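The fingers straddle the grip and trigger (finger tips at (148,150) and (298,240), trigger at (197,180)). I'll close in stages and watch the side force.

Emit:
send_rows --series '[[[0,0,0],[0,0,0],55],[[0,0,0],[0,0,0],55],[[0,0,0],[0,0,0],52],[[0,0,0],[0,0,0],50],[[0,0,0],[0,0,0],50]]'

```text
clock: 12.6
position: [436.2, 281.4, 80.4]
ee_rot: [-0.165, 0.986, 0.002, 0.001]
contact_force: [-3.6, 3.5, 2.9]
gripper_width: 50.3
grasp_force: 5.9
```

```bash
python3 -c "
from h import *
st()"
```

```text
clk 12.6 rack [-293.4  249.9   80.4] scan [ -7.6 -74.4  80.4] tool-y yaw 1.903 down [ 0.002  0.003 -1.   ] F rack [-4.6  2.1  2.9] F scan [-4.5 -2.3  2.9] w 50.3 g 5.9
```

Emit:
send_rows --series '[[[0,0,0],[0,0,0],47],[[0,0,0],[0,0,0],46],[[0,0,0],[0,0,0],46]]'

```text
clock: 12.9
position: [435.7, 283.1, 80.9]
ee_rot: [-0.165, 0.986, 0.003, 0.001]
contact_force: [-9.9, 8.7, 7.1]
gripper_width: 46.0
grasp_force: 10.5
```

```bash
python3 -c "
from h import *
st()"
```

```text
clk 12.9 rack [-294.5  251.3   80.9] scan [ -9.4 -74.4  80.9] tool-y yaw 1.902 down [ 0.002  0.006 -1.   ] F rack [-12.2   4.9   7.1] F scan [-11.5  -6.5   7.1] w 46.0 g 10.5
```

The finger on the grip's back touches first, so the true centre is about 3.5 mm further to scanner -x. I'll open a little, shift, and squeeze.

Emit:
send_rows --series '[[[0,0,0],[0,0,0],54],[[0,2,0],[0,0,0],54],[[0,1.5,0],[0,0,0],54],[[0,0,0],[0,0,0],50],[[0,0,0],[0,0,0],48]]'

```text
clock: 13.4
position: [434.7, 282.2, 79.3]
ee_rot: [-0.165, 0.986, -0.001, -0.001]
contact_force: [-0.6, -3.4, 3.0]
gripper_width: 47.9
grasp_force: 3.0
```

```bash
python3 -c "
from h import *
st()"
```

```text
clk 13.4 rack [-295.1  250.2   79.3] scan [ -8.8 -75.6  79.3] tool-y yaw 1.902 down [-0.001 -0.001 -1.   ] F rack [ 0.6 -3.4  3. ] F scan [ 3.  -1.6  3. ] w 47.9 g 3.0
```

Emit:
send_rows --series '[[[0,0,0],[0,0,0],45],[[0,0,0],[0,0,0],43],[[0,0,0],[0,0,0],42],[[0,0,0],[0,0,0],40],[[0,0,0],[0,0,0],40]]'

```text
clock: 13.9
position: [434.0, 284.6, 80.3]
ee_rot: [-0.163, 0.987, 0.002, -0.0]
contact_force: [-8.8, 3.4, 9.1]
gripper_width: 41.3
grasp_force: 58.9
```

```bash
python3 -c "
from h import *
st()"
```

```text
clk 13.9 rack [-296.6  252.2   80.3] scan [-11.4 -75.5  80.3] tool-y yaw 1.898 down [-0.001  0.004 -1.   ] F rack [-9.5  0.3  9.1] F scan [-6.2 -7.2  9.1] w 41.3 g 58.9
```

It stopped at 41–42 mm with 59 N on the pads, so the trigger is fully pulled. I'll hold, then release.

Emit:
send_rows --series '[[[0,0,0],[0,0,0],40],[[0,0,0],[0,0,0],40],[[0,0,0],[0,0,0],40],[[0,0,0],[0,0,0],40],[[0,0,0],[0,0,0],40],[[0,0,0],[0,0,0],40],[[0,0,0],[0,0,0],40],[[0,0,0],[0,0,0],40]]'

```text
clock: 14.7
position: [434.0, 284.6, 80.3]
ee_rot: [-0.163, 0.987, 0.002, -0.0]
contact_force: [-8.3, 3.0, 9.6]
gripper_width: 41.4
grasp_force: 58.9
```

Emit:
send_rows --series '[[[0,0,0],[0,0,0],55],[[0,0,0],[0,0,0],85],[[0,0,0],[0,0,0],85],[[0,0,0],[0,0,0],85],[[0,0,0],[0,0,0],85],[[0,0,-20],[0,0,0],85],[[0,0,-30],[0,0,0],85],[[0,0,-40],[0,0,0],85]]'

```text
clock: 15.5
position: [434.1, 282.1, 168.7]
ee_rot: [-0.165, 0.986, -0.001, -0.002]
contact_force: [0.6, 1.0, -0.4]
gripper_width: 85.0
grasp_force: 0.0
```

Emit:
send_rows --series '[[[0,0,-40],[0,0,0],85],[[0,0,-20],[0,0,0],85],[[0,0,0],[0,0,0],85],[[0,0,0],[0,0,0],85]]'

```text
clock: 15.9
position: [434.6, 282.8, 229.1]
ee_rot: [-0.165, 0.986, 0.0, -0.0]
contact_force: [1.2, -1.0, 0.1]
gripper_width: 85.0
grasp_force: 0.0
```

```bash
python3 meas.py | cut -c1-230; python3 - <<'E'
from h import *
import cv2
from bench import get_image
t=get_image("top").astype(int); o=cv2.cvtColor(cv2.imread("pics/top0.png"),cv2.COLOR_BGR2RGB).astype(int)
s=get_image("scene").astype(int); so=cv2.cvtColor(cv2.imread("pics/scene0.png"),cv2.COLOR_BGR2RGB).astype(int)
# panel end corner bright profile beyond +y, and changed blobs outside robot
for n,a,b in(("top",t,o),("scene",s,so)):
    m=(abs(a-b).max(2)>60).astype(np.uint8)
    k,_,st_,c=cv2.connectedComponentsWithStats(m)
    print(n,[(x[:4].tolist(),int(x[4])) for x in st_[1:] if x[4]>40])
E
```

```text
clk 15.9 rack [-295.5  250.8  229.1] scan [ -9.5 -75.5 229.1] tool-y yaw 1.902 down [-0.  0. -1.] F rack [ 1.4 -0.6  0.1] F scan [1.3 0.8 0.1] w 85.0 g 0.0
20 ['-84:81', '-81:107', '-78:161', '-75:163', '-72:163', '-69:163', '-66:163', '-63:167', '-60:174', '-57:185', '-54:186', '-51:187', '-48:187', '-45:187', '-42:187', '-39:186', '-36:185', '-33:185', '-30:185', '-27:186', '-24:18
60 ['-84:79', '-81:113', '-78:159', '-75:166', '-72:178', '-69:173', '-66:110', '-63:95', '-60:124', '-57:167', '-54:184', '-51:183', '-48:184', '-45:183', '-42:182', '-39:175', '-36:132', '-33:94', '-30:104', '-27:151', '-24:181'
80 ['-84:79', '-81:132', '-78:178', '-75:185', '-72:187', '-69:187', '-66:187', '-63:186', '-60:186', '-57:186', '-54:186', '-51:185', '-48:186', '-45:185', '-42:185', '-39:185', '-36:184', '-33:184', '-30:185', '-27:184', '-24:18
97 ['-84:64', '-81:124', '-78:187', '-75:193', '-72:181', '-69:193', '-66:186', '-63:187', '-60:192', '-57:179', '-54:193', '-51:186', '-48:182', '-45:190', '-42:178', '-39:190', '-36:188', '-33:178', '-30:191', '-27:180', '-24:18
[-30.9  40.4  64. ]
[-32.7   8.9  64. ]
[-32.6 -21.7  64. ]
[-33.9 -51.   64. ]
top [([261, 181, 86, 56], 1642), ([0, 258, 179, 109], 7913), ([575, 272, 55, 57], 2023), ([496, 301, 65, 29], 884), ([613, 308, 27, 92], 1069), ([558, 330, 52, 70], 989), ([306, 337, 170, 63], 4405), ([0, 342, 25, 32], 383), ([256, 394, 14, 6], 44), ([295, 394, 12, 6], 55)]
scene [([292, 0, 27, 25], 340), ([454, 0, 44, 51], 1503), ([552, 0, 88, 122], 6237), ([262, 34, 55, 68], 788), ([461, 36, 17, 14], 94), ([198, 44, 18, 33], 394), ([476, 52, 55, 42], 1043), ([503, 71, 77, 48], 2227), ([431, 92, 77, 132], 2877), ([349, 103, 103, 63], 1603), ([501, 109, 53, 29], 388), ([576, 111, 13, 8], 57), ([477, 112, 32, 13], 112), ([534, 120, 28, 14], 192), ([601, 121, 30, 8], 134), ([470, 127, 22, 24], 104), ([498, 139, 20, 24], 246), ([297, 174, 16, 34], 156), ([316, 185, 39, 69], 1273)]
```

```bash
python3 -c "
from bench import job_done
print(job_done())"
```

```text
the job is handed in; nothing more can be done
None
```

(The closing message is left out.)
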